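# Enable the router bench with its red key

## Task

Switch on the router bench: take the red key out of the wooden key rack, push it fully home in the key switch on the grey box while the switch is still at off, turn it clockwise (seen from above) all the way to the green on mark, and leave it in the switch. Leave the blue key where it is in the rack.

Things in the scene. Friction and masses are not known exactly. Their poses are not given: they have to be found in the camera images.
- red_key: Upright key, red paddle on top, 60 g. Origin: centre of its flange's underside, z up. Steel flange 44 mm diameter, z 0 to 4 mm. Paddle (the grip) z 4 to 44 mm, 14 mm thick in x, 32 mm wide in y. Steel blade z 0 to -30 mm, 7 mm in x by 24 mm in y, its last 12 mm tapering to 3 by 14 mm. Same after a half turn. Starts loosely in one of the two slots of the rack; lifts straight out
- blue_key: Key like the red one in size, origin and axes, but with a blue paddle; to be left in its slot. Rack: fixed wooden block 75 x 170 mm, top 40 mm above the bench, with two slots 80 mm apart along its length, a key in each, upright, flange on the rack's top, key's y along the rack's length
- keyway (a point): Centre of the keyway's mouth, 71 mm above the bench, on a flat aluminium barrel (64 mm diameter, red ring round it) in a fixed grey box 130 x 150 x 70 mm. Axes fixed to the box: z up, y along the keyway at off, to the white mark. Keyway 10 mm (x) by 28 mm (y), 35 mm deep, its top 4 mm a funnel 18 by 36 mm. Key home: flange flat on barrel, key's origin here. Rest of box top under 8 mm tall
- key_barrel (a joint): Turn of the barrel and keyway, rad: 0 off, growing clockwise from above to a stop at 1.047 (60 degrees) = on, where the barrel's black line meets the green mark. Starts at 0 to 0.1. Light friction (0.05 N m), stays where left. The blade has 7 degrees of play each way: turn the key some 70 degrees from the off direction to reach the stop; a little more just slips in the grip
Things that resemble listed ones, but are neither listed nor needed, are in the scene too. Of the things that look like the part that bears keyway, the smallest one is meant.

How it is judged:
On the way, in this order (a step that is already met when the one before it is completed fails the run):
1. the red key is fully home in the keyway while the switch is still at off (turned less than 25 degrees) (distance between red_key and keyway below 0.01 m and angle between red_key's own z axis and vertical below 0.18 rad and value of joint key_barrel below 0.436 rad), for 0.1 s.
2. the key has turned the switch to on (45 degrees or more) (distance between red_key and keyway below 0.01 m and value of joint key_barrel above 0.785 rad), for 0.1 s.
At the end, for the whole second after the job is handed in: The red key is fully home in the keyway (its origin within 10 mm of the keyway's mouth, upright within 10 degrees), the barrel is turned to on (45 degrees or more of its 60), the key is released and at rest, and the blue key is still in its slot (moved less than 15 mm) (all of step 2 and angle between red_key's own z axis and vertical below 0.18 rad and linear speed of red_key below 0.02 m/s and distance of blue_key from where it was at the start of the episode below 0.015 m); the robot touches nothing.
It fails at once if the blue key is moved from its slot (15 mm or more) (distance of blue_key from where it was at the start of the episode above 0.015 m).
It also fails if it takes over 43 s, if anything falls off the work surface, if the arm or the gripper's body presses on something with over 40 N, if the wrist force passes 120 N, or if a joint passes its speed limit or range.

## Robot

A 6-joint arm with a two-finger parallel gripper is mounted at the origin on the work surface. World frame = base frame: x ahead of the robot, y to its left, z up, the work surface at z = 0. Lengths are in m, angles in rad, forces in N, time in s.
With the tool pointing down it reaches from about 0.35 to 0.975 m from the base axis. Payload 7.1 kg.
Tool frame: the origin (TCP) lies on the centre line of the jaws, within the pads' length; the fingertips stand 17 mm ahead of it and the grasp point (between the pads) lies 2 mm behind it; z points along the fingers, x is the direction in which the jaws open and shut, and the axes are right-handed (so a half turn about z gives the same grasp; the last joint's range is limited). The gripper opens to 88 mm and grips with 3 to 60 N. Pads are 20 mm wide; open, the fingers measure 115 mm over their backs; the gripper's body (75 mm by 178 mm) begins 61 mm behind the grasp point.
Start: joints at [-1.278, 0.423, 1.63, -0, 1.089, -0.019], TCP at [0.192, -0.595, 0.24] pointing down, gripper open.
Joint ranges: [-3, 3], [-0.9, 2.11], [0.09, 2.58], [-1.31, 4.45], [0.11, 2.69], [-2.54, 2.54]. Speed limits (rad/s): [2.39, 2.39, 3.01, 3.14, 3.14, 3.14].

## Interface

Orientations are given as a unit quaternion [w, x, y, z].
In Python, from plant import arm gives the robot as it stands.
- The arm moves only by the tool carry_out, never from a script. Its argument "rows" is a list of rows, each a list of 5 numbers: the closure, from -1 (fully open) to 1 (shut), so that 0 is half open, then the shift along the tool's x, y, z in mm, then the turn about the tool's z in rad. In form: [[grip, dx, dy, dz, spin], ...]. A call has 1 to 8 rows; each row shifts and turns the commanded pose from where the row before left it, along the tool's axes as they then stand; what a row does not reach is not made up. A row lasts 1/10 s, in which the tool goes at most 50 mm and 8.59 degrees, less where a joint would pass 70% of its speed; a pose out of reach is approached as far as the arm can. A call with a gripper value outside its range is refused whole. The fingers move at their own pace and stop on an object; the grip force is fixed at half the most. Time passes only in rows, so rows that do not move let the fingers close. It gives the time, the measured TCP pose, the force and the opening at its end, in the units of the state.
- arm.get_state(): the state, without advancing time (a new reading comes with each control period).
- arm.read_camera(name): name is "scene" or "top" or "wrist"; returns a dict with "color" (420x560x3 uint8, red, green, blue), "intrinsics" (3x3 intrinsics, pixels), "view" (4x4, takes a point from world to camera coordinates); the wrist camera has in their place "tool_from_camera" (4x4, takes a point from camera to tool coordinates, whose origin is the TCP and whose axes are the tool frame's). Camera axes: x right, y up, looking along -z (the intrinsics and any distortion apply to the point x, -y, -z); pixel columns grow to the right and rows downward; lengths in m; the calibration is good to about 2 mm. A picture is of the moment at which its call begins: read the wrist's pose just before it. There is no depth.
- arm.close_job(): hands the job in, once; it reports no verdict.
The state is a dict: "time": time; "joints": joint angles; "qvel": joint speeds; "effort": joint torques, N m; "eef_pos": TCP position; "ee_rot": TCP orientation; "ft_force": force on the tool from outside, world axes, zero at the start; "wrist_torque": the same for the moment, N m; "grip_width": finger opening in m.
Only numpy, scipy, OpenCV 4.12 (cv2) and the standard library are available. Lean on these libraries where they do the work, as an engineer would, in place of code of your own. Each camera call takes 0.05 s, during which the arm holds its last target.

## Working session

There is one attempt and no reset: what is moved stays moved. The work goes in short steps, Python scripts to look and compute and a tool call to move; the robot and the scene stay as the last step left them, time stands still between calls to the robot, and variables do not carry over. Pictures are saved under pics/ and viewed, and the job is handed in when it is done.

Besides the shell and the picture viewer there is one more tool, called after ">>>" by a JSON object that holds its "api" and its "payload", one argument or row to a line. carry_out: Moves the arm, as the interface text tells. Its arguments: {"type":"object","properties":{"rows":{"type":"array","items":{"type":"array","items":{"type":"number"}}}},"required":["rows"]}

```bash
ls; mkdir -p pics; python3 - <<'E'
from plant import arm
import cv2
s=arm.get_state();print(s)
for n in ["scene","top","wrist"]:
    c=arm.read_camera(n);cv2.imwrite(f"pics/{n}0.png",c["color"][:,:,::-1])
    print(n,[ (k,c[k]) for k in c if k!="color"])
E
```

```text
pics
{'time': 0.0, 'joints': array([-1.27799449e+00,  4.23787463e-01,  1.63070795e+00, -2.43583306e-06,
        1.08858520e+00, -1.90035956e-02]), 'qvel': array([-0.00110342,  0.00195973, -0.00086987,  0.00054418, -0.00019468,
        0.00014383]), 'effort': array([-2.74030499e-03, -5.44636381e+01, -2.73669434e+01,  6.42795372e-02,
        2.28550297e-02, -8.41209248e-05]), 'eef_pos': array([ 0.19160302, -0.59434323,  0.23892795]), 'ee_rot': array([-4.48497727e-04,  8.08324770e-01, -5.88736369e-01, -5.93597398e-04]), 'ft_force': array([0.21930143, 0.50896405, 0.00218686]), 'wrist_torque': array([ 0.06635468, -0.0345908 , -0.00652181]), 'grip_width': 0.08769263097379841}
scene [('intrinsics', array([[522.88219875,   0.        , 278.83823855],
       [  0.        , 522.88219875, 211.53902218],
       [  0.        ,   0.        ,   1.        ]])), ('view', array([[-0.29632162,  0.95494152,  0.01673891,  0.21023037],
       [-0.73104741, -0.23805529,  0.63945239,  0.3001498 ],
       [ 0.61462442,  0.17724663,  0.76864845, -1.70426416],
       [ 0.        ,  0.        ,  0.        ,  1. 
[... 286 characters left out ...]
20788,  0.09540522, -0.5004369 ],
       [-0.09540213,  0.00146324,  0.99543774, -1.12984911],
       [ 0.        ,  0.        ,  0.        ,  1.        ]]))]
wrist [('intrinsics', array([[315.31244463,   0.        , 283.64785873],
       [  0.        , 315.31244463, 208.48967906],
       [  0.        ,   0.        ,   1.        ]])), ('tool_from_camera', array([[ 9.99999810e-01, -2.45464349e-04, -5.65252081e-04,
         2.07778664e-03],
       [-3.92824569e-04, -9.60641851e-01, -2.77789631e-01,
        -7.53550776e-02],
       [-4.74817354e-04,  2.77789800e-01, -9.60641765e-01,
        -1.44630431e-01],
       [ 0.00000000e+00,  0.00000000e+00,  0.00000000e+00,
         1.00000000e+00]]))]
```

View pics/scene0.png

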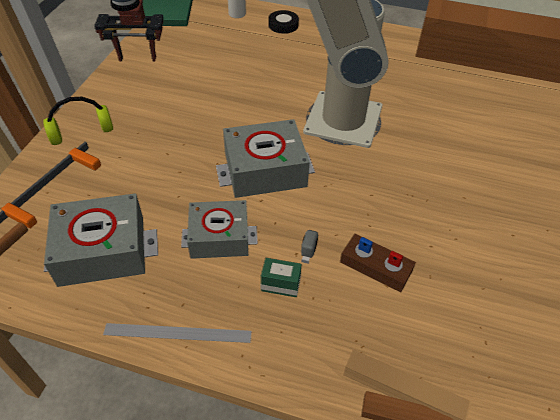

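View pics/top0.png

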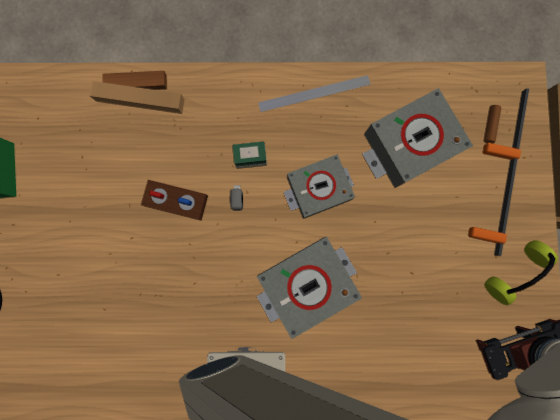

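View pics/wrist0.png

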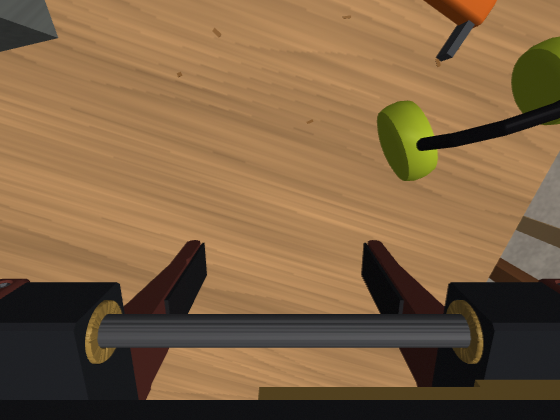

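The smallest switch box is at top (321,185) / scene (217,220). The red key is at top (158,196) / scene (395,260), and the blue key is beside it at top (186,202).

```bash
cat > h.py <<'E'
import numpy as np, cv2
def ray(c,u,v,view=None):
    K=c["intrinsics"];d=np.linalg.inv(K)@[u,v,1];d=np.array([d[0],-d[1],-d[2]])
    V=c["view"] if view is None else view
    R=V[:3,:3];t=V[:3,3];return -R.T@t, R.T@d
def plane(c,u,v,z,view=None):
    o,d=ray(c,u,v,view);return o+d*(z-o[2])/d[2]
def wview(c,s):
    from scipy.spatial.transform import Rotation as Ro
    w,x,y,z=s["ee_rot"];T=np.eye(4);T[:3,:3]=Ro.from_quat([x,y,z,w]).as_matrix();T[:3,3]=s["eef_pos"]
    return np.linalg.inv(T@c["tool_from_camera"])
def proj(c,p,view=None):
    V=c["view"] if view is None else view
    q=V@np.append(p,1);u=c["intrinsics"]@[q[0],-q[1],-q[2]];return u[:2]/u[2]
def reds(im):
    h=cv2.cvtColor(im,cv2.COLOR_RGB2HSV)
    return (((h[...,0]<8)|(h[...,0]>172))&(h[...,1]>170)&(h[...,2]>90)).astype(np.uint8)
def blues(im):
    h=cv2.cvtColor(im,cv2.COLOR_RGB2HSV)
    return ((abs(h[...,0].astype(int)-110)<12)&(h[...,1]>150)&(h[...,2]>70)).astype(np.uint8)
def comps(m,mn=15):
    n,l,st,ce=cv2.connectedComponentsWithStats(m)
    return [(st[i].tolist(),ce[i].round(1).tolist()) for i in range(1,n) if st[i][4]>=mn]
E
python3 - <<'E'
from h import *
from plant import arm
cs={n:arm.read_camera(n) for n in["top","scene"]}
for n,c in cs.items():
    im=c["color"]
    print(n,"red",comps(reds(im)));print("blue",comps(blues(im)))
    y0,x0=(140,130) if n=="top" else (190,170)
    w=240
    cv2.imwrite(f"pics/{n}z.png",cv2.resize(im[y0:y0+110,x0:x0+w],None,fx=3.3,fy=3.3,interpolation=cv2.INTER_CUBIC)[:,:,::-1])
t=cs["top"]
for nm,u,v,z in[("red",158,195,.08),("blue",186,202,.08),("barrel",321,185.5,.071)]:print(nm,plane(t,u,v,z))
# box centre via ring ellipse
for n,c in cs.items():
    m=reds(c["color"]);cnt,_=cv2.findContours(m,cv2.RETR_EXTERNAL,cv2.CHAIN_APPROX_NONE)
    for k in cnt:
        if len(k)>60:
            e=cv2.fitEllipse(k);print(n,e,plane(c,*e[0],.071))
E
```

```text
top red [([401, 114, 43, 41, 409], [421.8, 134.0]), ([307, 171, 29, 29, 163], [320.6, 184.6]), ([149, 191, 14, 6, 50], [155.1, 193.6]), ([288, 265, 43, 45, 435], [309.1, 287.1])]
blue [([178, 198, 14, 6, 55], [183.9, 200.7])]
scene red [([245, 131, 40, 28, 291], [264.4, 144.9]), ([68, 208, 49, 38, 455], [91.5, 227.0]), ([202, 208, 32, 25, 193], [217.1, 220.2]), ([388, 251, 15, 16, 144], [394.4, 258.2])]
blue [([359, 237, 13, 16, 135], [364.8, 244.7])]
red [0.54281566 0.2345062  0.08      ]
blue [0.52350762 0.15812637 0.08      ]
barrel [ 0.56941391 -0.20943181  0.071     ]
top ((308.950927734375, 287.0021057128906), (42.3454475402832, 43.648887634277344), 165.0884246826172) [ 0.29442661 -0.17375432  0.071     ]
top ((320.7878112792969, 184.7733917236328), (27.837738037109375, 27.97460174560547), 125.36502838134766) [ 0.5714321  -0.20887387  0.071     ]
top ((421.92095947265625, 134.10125732421875), (39.99721908569336, 41.60602951049805), 119.85462951660156) [ 0.71327561 -0.49181273  0.071     ]
scene ((217.25559997558594, 220.1104278564453), (24.023353576660156, 30.861740112304688), 81.88302612304688) [ 0.57071633 -0.20906794  0.071     ]
scene ((91.78436279296875, 226.505615234375), (34.88240432739258, 48.8850212097168), 70.56172943115234) [ 0.6873832  -0.50110136  0.071     ]
scene ((264.56396484375, 144.57090759277344), (27.480440139770508, 39.587791442871094), 89.53170776367188) [ 0.2659981  -0.18226446  0.071     ]
```

```bash
ls pics
```

```text
scene0.png
scenez.png
top0.png
topz.png
wrist0.png
```

View pics/topz.png

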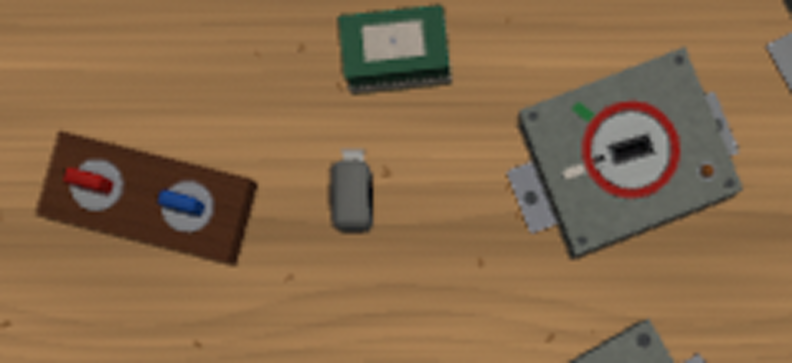

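View pics/scenez.png

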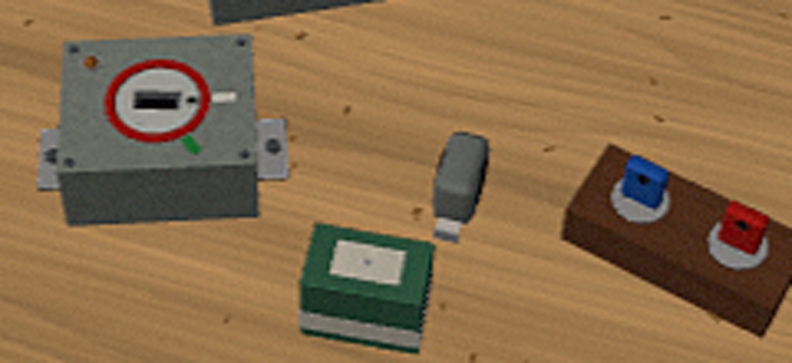

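Both views put the ring centre at (0.571,-0.209) for z=0.071, so this is the intended box. Next I'll bring the wrist camera over it.

```bash
cat >> h.py <<'E'
def delta(s,target,head=None):
    from scipy.spatial.transform import Rotation as Ro
    w,x,y,z=s["ee_rot"];R=Ro.from_quat([x,y,z,w]).as_matrix()
    d=R.T@(np.array(target)-s["eef_pos"])*1000
    h=np.arctan2(R[1,0],R[0,0]);
    print("pos",s["eef_pos"].round(4),"head",np.degrees(h).round(2),"tool z",R[:,2].round(4),"t",s["time"],"w",s["grip_width"])
    print("delta mm",d.round(1), "spin", None if head is None else round((h-np.radians(head)),4))
E
python3 - <<'E'
from h import *
from plant import arm
s=arm.get_state()
delta(s,[.571,-.209,.25],-14)
E
```

```text
pos [ 0.1917 -0.5946  0.2393] head -72.14 tool z [-2.e-04  7.e-04 -1.e+00] t 0.25 w 0.0880467419912805
delta mm [-250.7 -479.3  -10.5] spin -1.0147
```

>>> {"api": "carry_out", "payload": {
  "rows": [
    [-1, -21, -40, -1, 0],
    [-1, -21, -40, -1, 0],
    [-1, -21, -40, -1, 0],
    [-1, -21, -40, -1, 0],
    [-1, -21, -40, -1, 0],
    [-1, -21, -40, -1, 0],
    [-1, -21, -40, -1, 0],
    [-1, -21, -40, -1, 0]
  ]
}}

```text
time: 1.05
eef_pos: [0.4458, -0.3353, 0.2478]
ee_rot: [0.0, 0.808, -0.589, 0.0]
ft_force: [-0.0, 0.1, -0.5]
grip_width: 0.0881
```

>>> {"api": "carry_out", "payload": {
  "rows": [
    [-1, -21, -40, -1, 0],
    [-1, -21, -40, -1, 0],
    [-1, -21, -40, -1, 0],
    [-1, -20, -39, -1, 0],
    [-1, 0, 0, 0, 0],
    [-1, 0, 0, 0, 0]
  ]
}}

```text
time: 1.65
eef_pos: [0.5708, -0.2083, 0.2513]
ee_rot: [0.0, 0.809, -0.588, -0.0]
ft_force: [-0.5, -0.2, 0.2]
grip_width: 0.0878
```

```bash
python3 - <<'E'
from h import *
from plant import arm
s=arm.get_state()
c=arm.read_camera("wrist");V=wview(c,s);im=c["color"]
cv2.imwrite("pics/w1.png",im[:,:,::-1])
np.save("w1.npy",V)
delta(s,[.571,-.209,.25])
m=reds(im);cnt,_=cv2.findContours(m,cv2.RETR_EXTERNAL,cv2.CHAIN_APPROX_NONE)
for k in cnt:
    if len(k)>60:
        e=cv2.fitEllipse(k);print(e,plane(c,*e[0],.071,V))
E
```

```text
pos [ 0.5708 -0.2083  0.2513] head -72.01 tool z [-7.e-04 -1.e-04 -1.e+00] t 1.65 w 0.08781907122677547
delta mm [0.8 0.  1.3] spin None
((191.39755249023438, 387.6788635253906), (42.841827392578125, 73.3689956665039), 108.73800659179688) [ 0.28914128 -0.17762124  0.071     ]
((284.4122009277344, 190.941650390625), (74.2798843383789, 75.63677215576172), 91.9322738647461) [ 0.57225124 -0.21099682  0.071     ]
((553.0303344726562, 166.55284118652344), (15.662518501281738, 77.32212829589844), 1.0341578722000122) [ 0.68262563 -0.46696634  0.071     ]
```

View pics/w1.png

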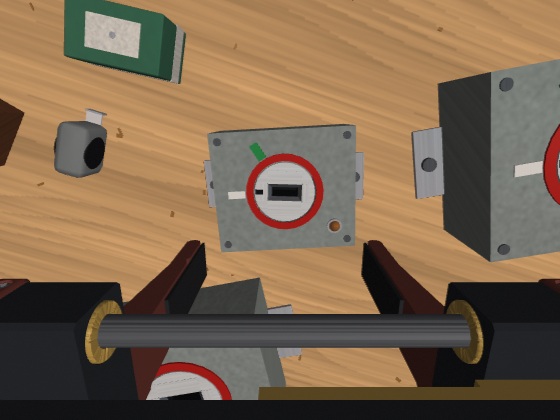

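The wrist image shows the ring centred at (284,191), white mark at (237,195), keyway at (285,191) and green mark at (258,151). The wrist, top and scene estimates agree to about 2 mm. Next I'll measure the slot direction.

```bash
python3 - <<'E'
from h import *
from plant import arm
im=cv2.imread("pics/w1.png")[:,:,::-1]
c=arm.read_camera("wrist");V=np.load("w1.npy")
h=cv2.cvtColor(np.ascontiguousarray(im),cv2.COLOR_RGB2HSV)
yy,xx=np.mgrid[:420,:560];near=np.hypot(xx-284,yy-191)
dark=((h[...,2]<90)&(near<30)).astype(np.uint8)
white=((h[...,2]>190)&(h[...,1]<40)&(near<65)&(near>40)).astype(np.uint8)
green=((abs(h[...,0].astype(int)-65)<15)&(h[...,1]>100)&(near<65)).astype(np.uint8)
P=lambda u,v:plane(c,u,v,.071,V)
for n,m in[("dark",dark),("white",white),("green",green)]:
    print(n,comps(m,5))
    for st,ce in comps(m,20):
        p=P(*ce);print(p.round(4),"heading from ring",np.degrees(np.arctan2(p[1]+.2110,p[0]-.5723)).round(1))
        k=max(cv2.findContours(m[st[1]:st[1]+st[3],st[0]:st[0]+st[2]],cv2.RETR_EXTERNAL,cv2.CHAIN_APPROX_NONE)[0],key=len)+np.array([st[0],st[1]])
        w=np.array([P(*q[0])[:2]*1000 for q in k],np.float32);r=cv2.minAreaRect(w);print(r)
        b=cv2.boxPoints(r);e=[b[1]-b[0],b[2]-b[1]];e=max(e,key=np.linalg.norm);print("long dir",np.degrees(np.arctan2(e[1],e[0]))%180)
E
```

```text
dark [([268, 184, 34, 17, 533], [284.7, 192.0]), ([255, 190, 8, 4, 32], [258.5, 191.5])]
[ 0.5713 -0.2116  0.071 ] heading from ring -148.5
((571.1221923828125, -211.43399047851562), (17.344371795654297, 35.03192901611328), 18.00983428955078)
long dir 108.009834
[ 0.5632 -0.1852  0.071 ] heading from ring 109.4
((563.2096557617188, -185.1484832763672), (3.2488975524902344, 7.466305732727051), 18.01026725769043)
long dir 108.010155
white [([228, 192, 17, 7, 108], [236.0, 194.8])]
[ 0.5524 -0.1635  0.071 ] heading from ring 112.7
((552.2168579101562, -163.65618896484375), (6.5390238761901855, 17.014842987060547), 18.0102596282959)
long dir 108.01018
green [([249, 143, 17, 18, 146], [257.0, 151.3])]
[ 0.603  -0.1716  0.071 ] heading from ring 52.1
((602.9137573242188, -171.65145874023438), (17.2698974609375, 8.471015930175781), 51.91114807128906)
long dir 51.911274
```

Slot heading is about 109° and off is about 112°, so the barrel sits roughly 3° turned. The funnel measures 17x35 mm, which matches the given size. Next, the rack.

```bash
python3 - <<'E'
from h import *
from plant import arm
delta(arm.get_state(),[.541,.232,.25],-14)
E
```

```text
pos [ 0.5698 -0.2096  0.2514] head -72.17 tool z [-1.e-03  1.e-04 -1.e+00] t 1.75 w 0.08791996090265254
delta mm [-429.2 -107.8    1.4] spin -1.0152
```

>>> {"api": "carry_out", "payload": {
  "rows": [
    [-1, -43, -11, 0, 0],
    [-1, -43, -11, 0, 0],
    [-1, -43, -11, 0, 0],
    [-1, -43, -11, 0, 0],
    [-1, -43, -11, 0, 0],
    [-1, -43, -11, 0, 0],
    [-1, -43, -11, 0, 0],
    [-1, -43, -11, 0, 0]
  ]
}}

```text
time: 2.55
eef_pos: [0.5484, 0.1454, 0.2519]
ee_rot: [0.0, 0.808, -0.59, 0.0]
ft_force: [1.1, -1.7, -0.5]
grip_width: 0.0882
```

>>> {"api": "carry_out", "payload": {
  "rows": [
    [-1, -43, -10, 0, -0.145],
    [-1, -43, -10, 0, -0.145],
    [-1, 0, 0, 0, -0.145],
    [-1, 0, 0, 0, -0.145],
    [-1, 0, 0, 0, -0.145],
    [-1, 0, 0, 0, -0.145],
    [-1, 0, 0, 0, -0.145],
    [-1, 0, 0, 0, 0]
  ]
}}

```text
time: 3.35
eef_pos: [0.5353, 0.2307, 0.2517]
ee_rot: [0.0, 0.993, -0.122, -0.0]
ft_force: [-0.3, -0.3, 0.1]
grip_width: 0.0875
```

>>> {"api": "carry_out", "payload": {
  "rows": [
    [-1, 0, 0, 0, 0],
    [-1, 0, 0, 0, 0]
  ]
}}

```text
time: 3.55
eef_pos: [0.5353, 0.2317, 0.2517]
ee_rot: [0.0, 0.992, -0.124, -0.0]
ft_force: [-1.0, 0.4, -0.5]
grip_width: 0.0882
```

```bash
python3 - <<'E'
from h import *
from plant import arm
s=arm.get_state()
c=arm.read_camera("wrist");V=wview(c,s);im=c["color"]
cv2.imwrite("pics/w2.png",im[:,:,::-1]);np.save("w2.npy",V)
delta(s,[.541,.232,.25],-14)
for m in(reds(im),blues(im)):
    for st,ce in comps(m,60): print(st,ce,plane(c,*ce,.078,V))
E
```

```text
pos [0.5353 0.2317 0.2517] head -14.2 tool z [-0.e+00 -1.e-04 -1.e+00] t 3.55 w 0.0882069549116708
delta mm [ 5.4 -1.7  1.7] spin -0.0035
[285, 166, 13, 30, 356] [291.4, 180.4] [0.5464255 0.2409497 0.078    ]
[286, 230, 12, 36, 334] [291.7, 251.1] [0.52803369 0.16463031 0.078     ]
```

View pics/w2.png

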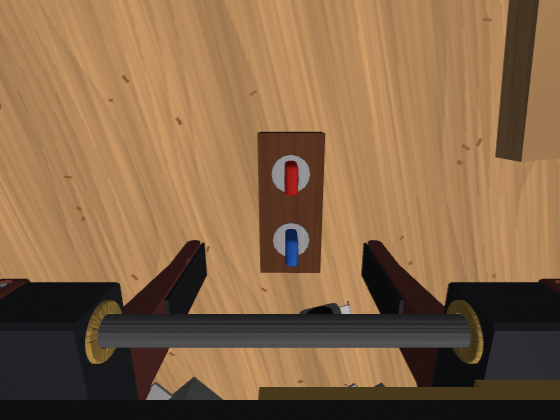

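The rack appears upright in the wrist view, with the red key's flange at (291,174) and blue's at (291,240). I'll fit the flange circles at z=0.044.

```bash
python3 - <<'E'
from h import *
from plant import arm
im=cv2.imread("pics/w2.png")[:,:,::-1].copy();V=np.load("w2.npy")
c=arm.read_camera("wrist")
h=cv2.cvtColor(im,cv2.COLOR_RGB2HSV)
m=((h[...,1]<40)&(h[...,2]>110)); m=m|(reds(im)>0)|(blues(im)>0); m=m.astype(np.uint8);m[:145]=0;m[268:]=0;m[:,:262]=0;m[:,320:]=0
fl=[]
for k in cv2.findContours(m,cv2.RETR_EXTERNAL,cv2.CHAIN_APPROX_NONE)[0]:
    if len(k)>60:
        e=cv2.fitEllipse(cv2.convexHull(k));p=plane(c,*e[0],.044,V);fl.append(p);print(e,p)
print(np.degrees(np.arctan2(*(fl[1]-fl[0])[[1,0]])),np.linalg.norm(fl[1]-fl[0]))
for m,z in((reds(im),.084),(blues(im),.084)):
    k=max(cv2.findContours(m,cv2.RETR_EXTERNAL,cv2.CHAIN_APPROX_NONE)[0],key=len)[:,0]
    x=k[:,0];print("x rng",x.min(),x.max(),"top edge",k[:,1].min(),plane(c,(x.min()+x.max())/2,k[:,1].min()-.5,z,V))
# two view: red mask of top/scene
for n in("top","scene"):
    cc=arm.read_camera(n)
    for p in fl: print(n,proj(cc,p))
E
```

```text
((290.5191345214844, 243.62387084960938), (35.94917678833008, 42.52355194091797), 1.2022546529769897) [0.52621972 0.15962453 0.044     ]
((290.41082763671875, 174.51663208007812), (37.166343688964844, 40.0379524230957), 176.4033966064453) [0.54615717 0.24110408 0.044     ]
76.25030960447309 0.08388336350378134
x rng 285 297 top edge 166 [0.54975651 0.25679389 0.084     ]
x rng 286 297 top edge 230 [0.53417644 0.19120241 0.084     ]
top [188.39341272 202.59135297]
top [159.46445496 195.59387527]
scene [361.10090555 248.97133681]
scene [391.89861258 263.49314771]
```

Flange fit and paddle edge agree: red key origin is (0.546,0.241), and the top view is within 1 mm. I'll grasp at TCP z=0.066 (fingertips 9 mm above the flange underside).

```bash
python3 - <<'E'
from h import *
from plant import arm
delta(arm.get_state(),[.5457,.2405,.066],-14)
E
```

```text
pos [0.5352 0.2323 0.2517] head -14.04 tool z [ 0. -0. -1.] t 3.75 w 0.0875031377859453
delta mm [  8.2 -10.5 185.7] spin -0.0007
```

>>> {"api": "carry_out", "payload": {
  "rows": [
    [-1, 8, -10, 0, 0],
    [-1, 0, 0, 35, 0],
    [-1, 0, 0, 35, 0],
    [-1, 0, 0, 35, 0],
    [-1, 0, 0, 30, 0],
    [-1, 0, 0, 25, 0],
    [-1, 0, 0, 0, 0],
    [-1, 0, 0, 0, 0]
  ]
}}

```text
time: 4.55
eef_pos: [0.5459, 0.2406, 0.0917]
ee_rot: [0.0, 0.993, -0.122, -0.0]
ft_force: [-0.4, -0.5, 0.6]
grip_width: 0.0881
```

```bash
python3 - <<'E'
from h import *
from plant import arm
s=arm.get_state();delta(s,[.5457,.2405,.066],-14)
c=arm.read_camera("wrist");cv2.imwrite("pics/w3.png",c["color"][:,:,::-1])
E
```

```text
pos [0.5459 0.2406 0.0917] head -13.98 tool z [-4.e-04 -1.e-04 -1.e+00] t 4.55 w 0.0880624083716122
delta mm [-0.1  0.2 25.7] spin 0.0004
```

View pics/w3.png

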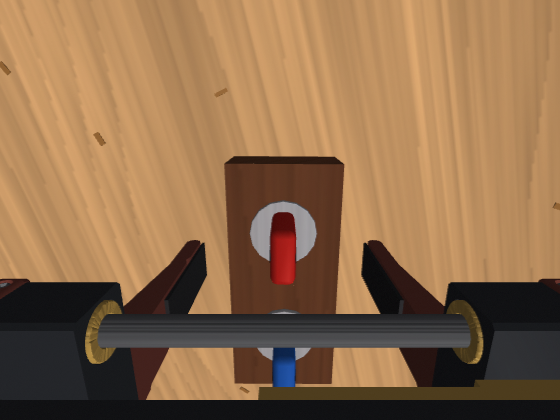

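```bash
python3 - <<'E'
from h import *
from plant import arm
s=arm.get_state();c=arm.read_camera("wrist");V=wview(c,s);im=c["color"]
h=cv2.cvtColor(im,cv2.COLOR_RGB2HSV)
m=((h[...,1]<45)&(h[...,2]>110))|(reds(im)>0);m=m.astype(np.uint8);m[:190]=0;m[262:]=0;m[:,:240]=0;m[:,326:]=0
k=max(cv2.findContours(m,cv2.RETR_EXTERNAL,cv2.CHAIN_APPROX_NONE)[0],key=len)
w=np.array([plane(c,*q[0],.044,V)[:2] for q in k])
ce=w.mean(0)
from scipy.optimize import least_squares
f=lambda p:np.hypot(*(w-p[:2]).T)-p[2]
r=least_squares(f,[*ce,.022],loss="soft_l1",f_scale=.0005);print(r.x)
delta(s,[r.x[0],r.x[1],.066],-14)
E
```

```text
[0.54818516 0.23972988 0.0181557 ]
pos [0.5464 0.2408 0.0926] head -13.98 tool z [ 1.4e-03  6.0e-04 -1.0e+00] t 4.6 w 0.08778140776919803
delta mm [ 1.9  0.7 26.6] spin 0.0003
```

Flange rows 201–265 put the key about 2.5 mm along −y of the tool, so I'll correct by −2 mm. The least-squares fit was spoiled by the paddle and gave a radius of 18 mm, so I'm ignoring it.

>>> {"api": "carry_out", "payload": {
  "rows": [
    [-1, 0, -2, 13, 0],
    [-1, 0, 0, 13, 0],
    [-1, 0, 0, 0, 0],
    [1, 0, 0, 0, 0],
    [1, 0, 0, 0, 0],
    [1, 0, 0, 0, 0],
    [1, 0, 0, 0, 0],
    [1, 0, 0, 0, 0]
  ]
}}

```text
time: 5.45
eef_pos: [0.546, 0.2422, 0.0659]
ee_rot: [-0.0, 0.993, -0.122, 0.0]
ft_force: [0.0, -0.1, 0.0]
grip_width: 0.0511
```

>>> {"api": "carry_out", "payload": {
  "rows": [
    [1, 0, 0, 0, 0],
    [1, 0, 0, 0, 0],
    [1, 0, 0, 0, 0],
    [1, 0, 0, 0, 0]
  ]
}}

```text
time: 5.85
eef_pos: [0.5459, 0.2421, 0.0657]
ee_rot: [-0.0, 0.993, -0.122, 0.0]
ft_force: [-0.1, 0.3, -0.1]
grip_width: 0.0196
```

>>> {"api": "carry_out", "payload": {
  "rows": [
    [1, 0, 0, 0, 0],
    [1, 0, 0, 0, 0],
    [1, 0, 0, 0, 0]
  ]
}}

```text
time: 6.15
eef_pos: [0.5459, 0.2421, 0.0657]
ee_rot: [0.0, 0.993, -0.122, -0.0]
ft_force: [-0.2, 0.1, 0.3]
grip_width: 0.0139
```

>>> {"api": "carry_out", "payload": {
  "rows": [
    [1, 0, 0, -10, 0],
    [1, 0, 0, -20, 0],
    [1, 0, 0, -30, 0],
    [1, 0, 0, -35, 0],
    [1, 0, 0, -35, 0],
    [1, 0, 0, 0, 0],
    [1, 0, 0, 0, 0]
  ]
}}

```text
time: 6.85
eef_pos: [0.5461, 0.2422, 0.1968]
ee_rot: [-0.001, 0.993, -0.122, 0.001]
ft_force: [-1.2, -0.3, -1.0]
grip_width: 0.0139
```

```bash
python3 - <<'E'
from h import *
from plant import arm
s=arm.get_state();
c=arm.read_camera("wrist");cv2.imwrite("pics/w4.png",c["color"][:,:,::-1])
delta(s,[.5717,-.2105,.20],20)
c=arm.read_camera("scene");cv2.imwrite("pics/s4.png",cv2.resize(c["color"][150:330,250:490],None,fx=3,fy=3)[:,:,::-1])
E
```

```text
pos [0.5461 0.2422 0.1968] head -13.98 tool z [ 1.9e-03  8.0e-04 -1.0e+00] t 6.85 w 0.013860262160925202
delta mm [134.2 433.1  -3.5] spin -0.5931
```

View pics/w4.png

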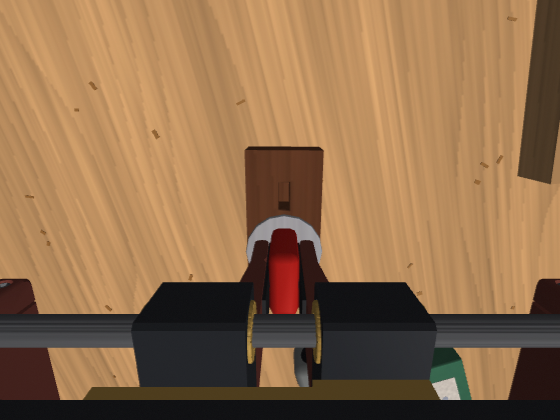

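View pics/s4.png

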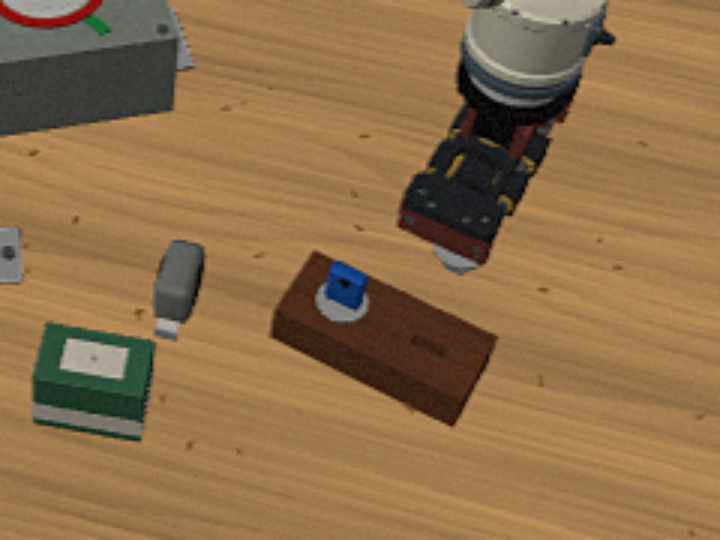

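The red key is held (opening 13.9 mm) and the blue key is undisturbed. I'll carry it over to the box.

>>> {"api": "carry_out", "payload": {
  "rows": [
    [1, 8, 25, 0, 0],
    [1, 14, 46, 0, 0],
    [1, 14, 46, 0, 0],
    [1, 14, 46, 0, 0],
    [1, 14, 46, 0, 0],
    [1, 14, 46, 0, 0],
    [1, 14, 46, 0, 0],
    [1, 14, 46, 0, 0]
  ]
}}

```text
time: 7.75
eef_pos: [0.5637, -0.1219, 0.1939]
ee_rot: [-0.0, 0.993, -0.122, -0.002]
ft_force: [0.9, 0.8, -1.5]
grip_width: 0.0138
```

>>> {"api": "carry_out", "payload": {
  "rows": [
    [1, 14, 46, 0, 0],
    [1, 14, 40, 0, 0],
    [1, 0, 0, 0, -0.12],
    [1, 0, 0, 0, -0.12],
    [1, 0, 0, 0, -0.12],
    [1, 0, 0, 0, -0.12],
    [1, 0, 0, 0, -0.113],
    [1, 0, 0, 0, 0]
  ]
}}

```text
time: 8.55
eef_pos: [0.5703, -0.2101, 0.1938]
ee_rot: [-0.001, 0.985, 0.174, -0.001]
ft_force: [0.2, -0.3, -1.5]
grip_width: 0.0137
```

>>> {"api": "carry_out", "payload": {
  "rows": [
    [1, 0, 0, 0, 0],
    [1, 0, 0, 0, 0]
  ]
}}

```text
time: 8.75
eef_pos: [0.571, -0.2103, 0.195]
ee_rot: [-0.0, 0.985, 0.173, -0.001]
ft_force: [-0.8, -0.2, -0.5]
grip_width: 0.0139
```

```bash
python3 - <<'E'
from h import *
from plant import arm
s=arm.get_state();
c=arm.read_camera("wrist");cv2.imwrite("pics/w5.png",c["color"][:,:,::-1])
delta(s,[.5717,-.2105,.14],20)
c=arm.read_camera("scene");cv2.imwrite("pics/s5.png",cv2.resize(c["color"][130:290,130:330],None,fx=3.5,fy=3.5)[:,:,::-1])
E
```

```text
pos [ 0.571  -0.2103  0.195 ] head 19.87 tool z [-1.2e-03  4.0e-04 -1.0e+00] t 8.75 w 0.013907790206066086
delta mm [ 0.7  0.5 55. ] spin -0.0022
```

View pics/w5.png

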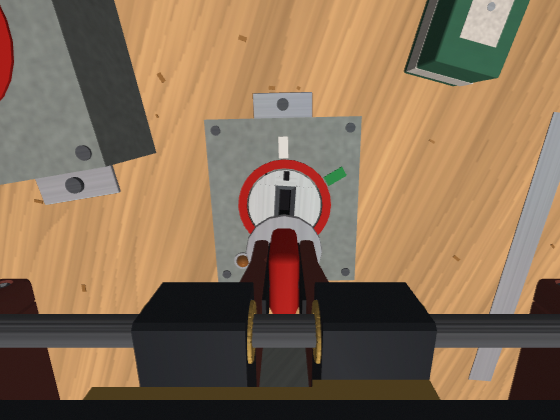

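View pics/s5.png

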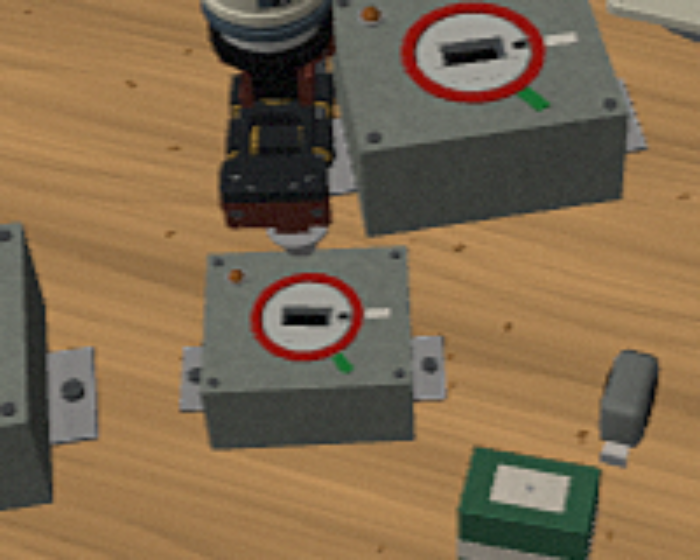

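Key and ring line up laterally (both at column ~284.5). The key is 1–2 mm short of the keyway along −y of the tool, so I'll correct by −1 mm and descend to just above the mouth.

>>> {"api": "carry_out", "payload": {
  "rows": [
    [1, 0, -1, 20, 0],
    [1, 0, 0, 20, 0],
    [1, 0, 0, 14, 0],
    [1, 0, 0, 0, 0],
    [1, 0, 0, 0, 0]
  ]
}}

```text
time: 9.35
eef_pos: [0.5711, -0.2095, 0.1418]
ee_rot: [-0.0, 0.985, 0.173, -0.0]
ft_force: [0.7, 0.7, -0.7]
grip_width: 0.014
```

```bash
python3 - <<'E'
from h import *
from plant import arm
s=arm.get_state();
c=arm.read_camera("wrist");cv2.imwrite("pics/w6.png",c["color"][:,:,::-1])
delta(s,[.5717,-.2105,.097],20)
c=arm.read_camera("scene");cv2.imwrite("pics/s6.png",cv2.resize(c["color"][150:270,160:320],None,fx=4.5,fy=4.5,interpolation=cv2.INTER_CUBIC)[:,:,::-1])
E
```

```text
pos [ 0.5711 -0.2095  0.1418] head 19.98 tool z [-2.e-04  1.e-04 -1.e+00] t 9.35 w 0.014015676766972232
delta mm [ 0.3  1.1 44.8] spin -0.0004
```

View pics/w6.png

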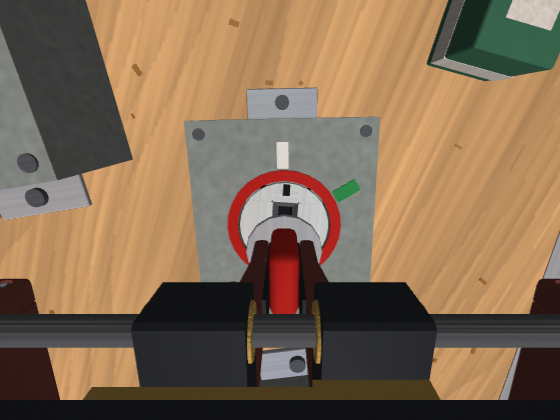

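View pics/s6.png

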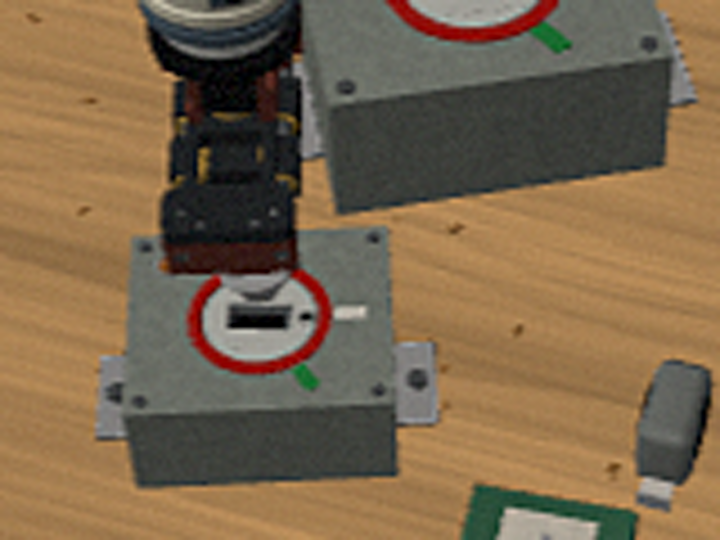

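Ring, slot and flange are still aligned, and the blade tip is about 14 mm above the barrel. I'll insert gently while watching the force.

>>> {"api": "carry_out", "payload": {
  "rows": [
    [1, 0, 0, 7, 0],
    [1, 0, 0, 7, 0],
    [1, 0, 0, 5, 0],
    [1, 0, 0, 4, 0],
    [1, 0, 0, 0, 0]
  ]
}}

```text
time: 9.95
eef_pos: [0.5705, -0.2093, 0.1178]
ee_rot: [-0.0, 0.985, 0.174, -0.001]
ft_force: [0.1, -0.4, -0.8]
grip_width: 0.0136
```

>>> {"api": "carry_out", "payload": {
  "rows": [
    [1, 0, 0, 4, 0],
    [1, 0, 0, 4, 0],
    [1, 0, 0, 4, 0],
    [1, 0, 0, 0, 0]
  ]
}}

```text
time: 10.35
eef_pos: [0.5706, -0.2094, 0.106]
ee_rot: [-0.0, 0.985, 0.174, -0.0]
ft_force: [-0.5, -0.5, -2.2]
grip_width: 0.0135
```

No contact force with the blade 20 mm into the slot. Continuing to home.

>>> {"api": "carry_out", "payload": {
  "rows": [
    [1, 0, 0, 3, 0],
    [1, 0, 0, 3, 0],
    [1, 0, 0, 2, 0],
    [1, 0, 0, 1, 0],
    [1, 0, 0, 0, 0]
  ]
}}

```text
time: 10.85
eef_pos: [0.5709, -0.2094, 0.0975]
ee_rot: [-0.0, 0.985, 0.174, -0.0]
ft_force: [-0.7, 0.5, -0.2]
grip_width: 0.0139
```

```bash
python3 - <<'E'
from h import *
from plant import arm
s=arm.get_state();
c=arm.read_camera("wrist");cv2.imwrite("pics/w7.png",c["color"][:,:,::-1])
delta(s,[.5717,-.2105,.097],20);print(s["ft_force"],s["wrist_torque"])
c=arm.read_camera("scene");cv2.imwrite("pics/s7.png",cv2.resize(c["color"][150:270,160:320],None,fx=4.5,fy=4.5,interpolation=cv2.INTER_CUBIC)[:,:,::-1])
E
```

```text
pos [ 0.5709 -0.2094  0.0975] head 20.0 tool z [-3.e-04  1.e-04 -1.e+00] t 10.85 w 0.013934035444837393
delta mm [0.4 1.3 0.5] spin -0.0
[-0.73402801  0.53908061 -0.20712543] [-0.00729746 -0.10488547  0.00793849]
```

View pics/w7.png

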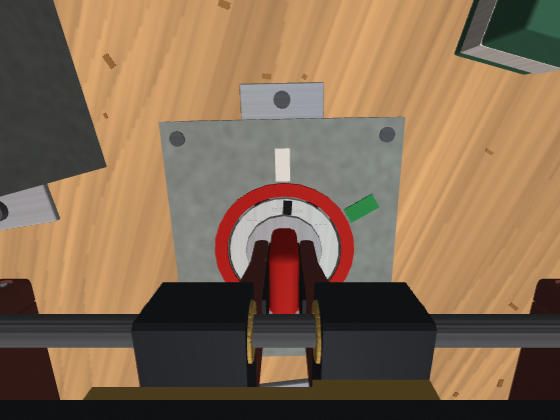

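View pics/s7.png

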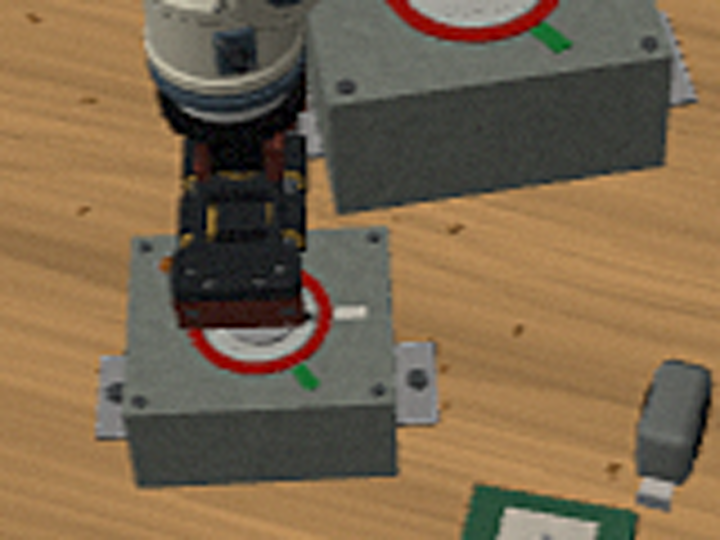

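The key is in the slot, concentric with the barrel, and has not slipped in the grip. I'll press lightly until the flange seats.

>>> {"api": "carry_out", "payload": {
  "rows": [
    [1, 0, 0, 1, 0],
    [1, 0, 0, 1, 0],
    [1, 0, 0, 0, 0],
    [1, 0, 0, 0, 0]
  ]
}}

```text
time: 11.35
eef_pos: [0.5712, -0.2096, 0.0966]
ee_rot: [0.0, 0.985, 0.174, 0.0]
ft_force: [-2.5, 0.8, 6.7]
grip_width: 0.0139
```

Contact at 6.7 N, so the flange is seated. Now the clockwise turn (positive spin) of about 71°.

>>> {"api": "carry_out", "payload": {
  "rows": [
    [1, 0, 0, 0, 0.1],
    [1, 0, 0, 0, 0.1],
    [1, 0, 0, 0, 0.1],
    [1, 0, 0, 0, 0.1],
    [1, 0, 0, 0, 0.1],
    [1, 0, 0, 0, 0.1]
  ]
}}

```text
time: 11.95
eef_pos: [0.5708, -0.2096, 0.0966]
ee_rot: [0.0, 0.992, -0.127, -0.0]
ft_force: [-2.9, 0.5, 7.7]
grip_width: 0.0138
```

>>> {"api": "carry_out", "payload": {
  "rows": [
    [1, 0, 0, 0, 0.1],
    [1, 0, 0, 0, 0.1],
    [1, 0, 0, 0, 0.1],
    [1, 0, 0, 0, 0.1],
    [1, 0, 0, 0, 0.1],
    [1, 0, 0, 0, 0.1],
    [1, 0, 0, 0, 0.04],
    [1, 0, 0, 0, 0]
  ]
}}

```text
time: 12.75
eef_pos: [0.5706, -0.209, 0.0966]
ee_rot: [0.0, 0.903, -0.431, -0.0]
ft_force: [-4.6, 3.9, 9.2]
grip_width: 0.0141
```

```bash
python3 - <<'E'
from h import *
from plant import arm
s=arm.get_state();
c=arm.read_camera("wrist");cv2.imwrite("pics/w8.png",c["color"][:,:,::-1])
delta(s,[.5717,-.2105,.097],-50);print(s["ft_force"],s["wrist_torque"])
E
```

```text
pos [ 0.5706 -0.209   0.0966] head -51.01 tool z [-9.e-04  3.e-04 -1.e+00] t 12.75 w 0.01406281805191843
delta mm [ 1.9  0.1 -0.4] spin -0.0177
[-4.61852957  3.85409889  9.21979187] [0.56439245 0.60060343 0.68590011]
```

View pics/w8.png

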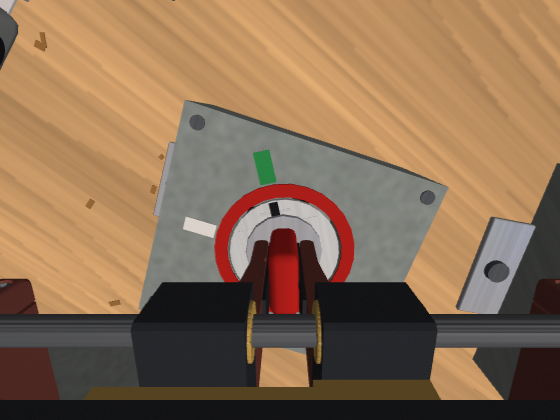

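The barrel's black line (274,209) now meets the green mark (265,167), and 0.69 N·m shows it is against the stop. I'll back the wind-up off slightly, open partway and lift.

>>> {"api": "carry_out", "payload": {
  "rows": [
    [1, 0, 0, -1, -0.04],
    [1, 0, 0, 0, 0],
    [0.2, 0, 0, 0, 0],
    [0.2, 0, 0, 0, 0],
    [0.2, 0, 0, 0, 0],
    [0.2, 0, 0, 0, 0],
    [0.2, 0, 0, 0, 0],
    [0.2, 0, 0, 0, 0]
  ]
}}

```text
time: 13.6
eef_pos: [0.571, -0.2095, 0.0967]
ee_rot: [-0.0, 0.911, -0.413, 0.0]
ft_force: [0.1, 0.3, 0.1]
grip_width: 0.035
```

>>> {"api": "carry_out", "payload": {
  "rows": [
    [0.2, 0, 0, -5, 0],
    [0.2, 0, 0, -15, 0],
    [0.2, 0, 0, -30, 0],
    [0.2, 0, 0, -40, 0],
    [0.2, 0, 0, -40, 0],
    [0.2, 0, 0, -20, 0],
    [0.2, 0, 0, 0, 0],
    [0.2, 0, 0, 0, 0]
  ]
}}

```text
time: 14.4
eef_pos: [0.5709, -0.2094, 0.2473]
ee_rot: [-0.0, 0.911, -0.413, 0.001]
ft_force: [-0.0, -0.8, 0.2]
grip_width: 0.035
```

```bash
python3 - <<'E'
from h import *
from plant import arm
s=arm.get_state();
c=arm.read_camera("wrist");cv2.imwrite("pics/w9.png",c["color"][:,:,::-1])
delta(s,[.5717,-.2105,.097],-50);print(s["ft_force"])
c=arm.read_camera("scene");cv2.imwrite("pics/s9.png",cv2.resize(c["color"][180:300,180:420],None,fx=3.3,fy=3.3,interpolation=cv2.INTER_CUBIC)[:,:,::-1])
print(comps(blues(c["color"])))
E
```

```text
pos [ 0.5709 -0.2094  0.2473] head -48.76 tool z [ 1.1e-03 -4.0e-04 -1.0e+00] t 14.4 w 0.03504884715574544
delta mm [  1.2   0.2 150.3] spin 0.0217
[-0.00678222 -0.80485171  0.18964736]
[([359, 237, 13, 16, 137], [364.8, 244.7])]
```

View pics/w9.png

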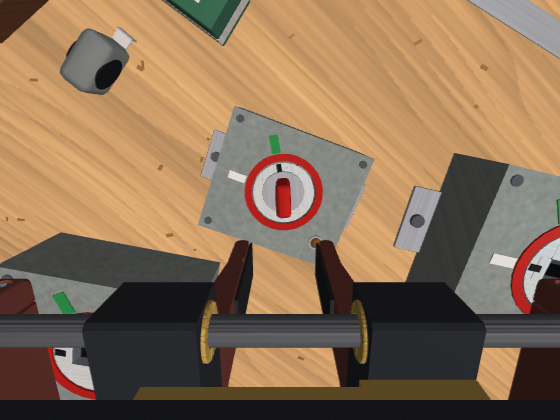

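View pics/s9.png

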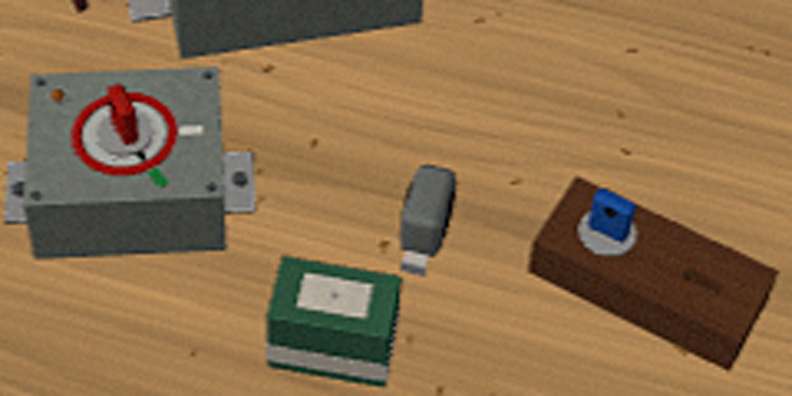

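The red key stands upright in the barrel at wrist (284,192). The black line (279,168) points at the green mark (274,145), the gripper is clear, and the blue key's pixels are unchanged at (364.8,244.7). Handing in.

```bash
python3 -c "
from plant import arm
print(arm.close_job())"
```

```text
the job is handed in; nothing more can be done
None
```

I took the red key out of the rack, pushed it home in the smallest grey box's switch at off, and turned it clockwise to the green on mark. The key was released and left in the switch, and the job was handed in at about 14.5 s; it reports no verdict.

**Last checks:**
- **Fully home:** on insertion the flange met the barrel with about 7 N, with the TCP at the expected height (0.097 m).
- **Turned to on:** the turn ended against the stop at 0.69 N·m, and the black line points at the green mark.
- **Released:** the gripper is about 150 mm above the key, with no contact force. In both images the key stands upright in the barrel.
- **Blue key:** its pixels in the scene camera are the same as at the start.

**What disagreed:**
- The cameras differed by about 2 mm on positions, which is within their calibration.
- One circle fit of the red key's flange gave a radius of 18 mm instead of 22 mm. I dropped it and used the flange edges instead.

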